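# Lock the lamp cap of a microscope illuminator

### The job

The lamp cap with the upright wing grip stands loose and proud in the bayonet collar of its lamp house. Push it straight down against its spring, turn it a quarter turn clockwise (seen from above) while it is down, then let go so that the spring seats it locked. Do not disturb the setting of the round knob on the unit next to it.

Things in the scene. Friction and masses are not known exactly. Their poses are not given: they have to be found in the camera images.
- lamp_cap: Loose black cap, 150 g, upright in the collar. Round, 40 mm across, 65 mm high; on top an upright wing bar 56 mm long (its x), 12 thick (y), 65 to 101 mm above the origin: grip it across. Steel lugs at +x and -x, 35 to 41 mm up, reach 28 mm from the axis. Origin: centre of underside; z up. Starts with lugs in the entry slots, origin 69 mm above lamp_house's, wing top 60 mm above the collar.
- collar (a point): Centre of the upper face (110 mm above the bench) of lamp_house's collar, 80 mm across. Cap's spring: 6 N at the start, 14 N at the bottom, 20 mm down. The cap turns only when pushed down 10 mm or more (15 is right), clockwise only, to a stop just past 90 degrees. Let go at 77 to 100 degrees, the lugs rise into recesses under the rim: locked, about 4 mm lower than at the start, wing crosswise.
- lamp_house: White box fixed to the bench, 130 x 130 mm, 97 high, cooling slots on its y sides, short black lens tube on +x. On top, centred, an aluminium and dark steel bayonet collar, bore 43 mm; entry slots at +x and -x, lock recesses at +y and -y. Origin: centre of its underside, on the collar's axis; x towards the lens tube, z up.
- iris_mark (a point): White dot on the ROUND black knob (52 mm across, top 144 mm above the bench, the dot 20 mm from its axis) of the neighbouring fixed white box of the same size, centre 26 cm or more from the lamp house's. It shows the knob's setting, which must stay: leave it alone.

How it is judged:
By the outcome, as a careful person would: the job done as asked, in the order asked, and still so for the second after the job is handed in, with the robot touching nothing.
It also fails if it takes over 38 s, if anything falls off the work surface, if the arm or the gripper's body presses on something with over 40 N, if the wrist force passes 120 N, or if a joint passes its speed limit or range.

### The arm

A 6-joint arm with a two-finger parallel gripper is mounted at the origin on the work surface. World frame = base frame: x ahead of the robot, y to its left, z up, the work surface at z = 0. Lengths are in m, angles in rad, forces in N, time in s.
With the tool pointing down it reaches from about 0.375 to 0.9 m from the base axis. Payload 3.1 kg.
Tool frame: the origin (TCP) lies on the centre line of the jaws, within the pads' length; the fingertips stand robot.tip_reach ahead of it and the grasp point (between the pads) is the TCP (robot.tip_reach is the distance from the TCP to the fingertips, in m); z points along the fingers, y is the direction in which the jaws open and shut (so a half turn about z gives the same grasp; the last joint's range is limited). The gripper opens to 87 mm and grips with 3 to 60 N. Pads are 19 mm wide; open, the fingers measure 117 mm over their backs; the gripper's body (75 mm by 190 mm) begins 51 mm behind the grasp point.
Start: joints at [1.067, 0.527, 1.433, -0, 1.181, -0.178], TCP at [0.2, 0.592, 0.242] pointing down, gripper open.
Joint ranges: [-3.08, 3.08], [-0.75, 2.2], [0.22, 2.44], [-1.43, 4.57], [0, 2.65], [-2.85, 2.85]. Speed limits (rad/s): [2.79, 2.79, 3.14, 3.14, 3.14, 3.14].

### API

Orientations are given as a unit quaternion [x, y, z, w].
In Python, from rig import telemetry, viewer, robot gives the robot as it stands. The module is installed in compiled form; this text tells all that it offers.
- The arm moves only by the tool step_arm, never from a script. Its argument "targets" is a list of rows, each an object of numbers: "dx", "dy", "dz": the shift along the tool's x, y, z in m; "rx", "ry", "rz": the turn, a rotation vector about the tool's x, y, z in degrees. In form: [{"dx": .., "dy": .., "dz": .., "rx": .., "ry": .., "rz": ..}, ...]. A call has exactly 5 rows; each row is the pose to reach, as a shift and turn from the pose measured when the call began, along the tool's axes at that moment; what a row does not reach only later rows make up. A row lasts 1/8 s, in which the tool goes at most 62.5 mm and 10.7 degrees, less where a joint would pass 70% of its speed; a pose out of reach is approached as far as the arm can. A call with a gripper value outside its range is refused whole. "gripper" is the opening, from 0 (shut) to 1 (fully open), set as the call begins (left out, the last holds). The fingers move at their own pace and stop on an object; "force" is the grip in N (left out, the last holds). Time passes only in rows, so rows that repeat a pose let the fingers close, or fill a call up. It gives the time, the measured TCP pose, the force and the opening at its end, in the units of the state.
- telemetry.get_obs(): the state, without advancing time (a new reading comes with each control period).
- viewer.camera(name): name is "side" or "top" or "wrist"; returns a dict with "img" (420x560x3 uint8, blue, green, red), "depth" (420x560 float32, m along the optical axis (not along the pixel's ray), 0 where there is no reading), "K" (3x3 intrinsics, pixels), "k1" (the pictures are not rectified: a ray, as slopes to the right and down, at radius r is drawn at 1 + k1 r^2 times it, then the intrinsics apply), "R" (3x3) and "t" (3): a world point X has camera coordinates R X + t. Camera axes: x right, y down, z forward; pixel columns grow to the right and rows downward; lengths in m; the calibration is good to about 2 mm. A picture is of the moment at which its call begins.
- robot.hand_in(): hands the job in, once; it reports no verdict.
The state is a dict: "time": time; "q": joint angles; "joint_velocities": joint speeds; "joint_torque": joint torques, N m; "position": TCP position; "tool_rot": TCP orientation; "ft_force": force on the tool from outside, world axes, zero at the start; "moment": the same for the moment, N m; "grip_width": finger opening in m.
Only numpy, scipy, OpenCV 4.12 (cv2) and the standard library are available. Lean on these libraries where they do the work, as an engineer would, in place of code of your own. Each camera call takes 0.05 s, during which the arm holds its last target.

## Working session

There is one attempt and no reset: what is moved stays moved. The work goes in short steps, Python scripts to look and compute and a tool call to move; the robot and the scene stay as the last step left them, time stands still between calls to the robot, and variables do not carry over. Pictures are saved under pics/ and viewed, and the job is handed in when it is done.

Besides the shell and the picture viewer there is one more tool, called after "Call:" as name(argument=value, ...), one argument or row to a line, values as JSON. step_arm: Moves the arm, as the interface text tells. Its arguments: {"type":"object","properties":{"targets":{"type":"array"},"gripper":{"type":"number"},"force":{"type":"number"}},"required":["targets"]}

```bash
mkdir -p pics; python3 - <<'E'
from rig import telemetry, viewer, robot
import cv2
o=telemetry.get_obs();print(o, robot.tip_reach)
for n in ("top","side"):
    c=viewer.camera(n);cv2.imwrite(f"pics/{n}0.png",c["img"]);print(n,c["K"],c["k1"],c["R"],c["t"])
print(telemetry.get_obs()["time"])
E
```

```text
{'time': 0.0, 'q': array([ 1.06643167e+00,  5.28455859e-01,  1.43389941e+00,  3.30163026e-06,
        1.18133493e+00, -1.78500645e-01]), 'joint_velocities': array([ 5.05931725e-04,  3.03410096e-04, -9.05451302e-04, -4.28894619e-04,
        3.83769618e-04,  8.18658997e-05]), 'joint_torque': array([ 4.80069248e-04, -4.40052903e+01, -1.76587987e+01,  6.33714627e-02,
        5.82170917e-02, -1.47554606e-04]), 'position': array([0.19972037, 0.59151915, 0.24057881]), 'tool_rot': array([ 1.62212605e-01,  9.86755274e-01, -9.87722586e-04, -3.52606890e-04]), 'ft_force': array([-0.00974817,  0.586065  ,  1.02860899]), 'moment': array([ 0.0272643 ,  0.00089653, -0.00301002]), 'grip_width': 0.08742289456863313} 0.019
top [[495.94579126   0.         275.62788593]
 [  0.         495.94579126 207.83893005]
 [  0.           0.           1.        ]] -0.026387494678358357 [[-0.01966679 -0.99964466  0.01799346]
 [-0.99136048  0.01716314 -0.1300378 ]
 [ 0.12968277 -0.02039543 -0.99134576]] [-4.95489797e-05  5.96966518e-01  1.08441531e+00]
side [[436.30004551   0.         279.53802652]
 [  0.         436.30004551 211.18122942]
 [  0.           0.           1.        ]] 0.02001367214650026 [[ 0.99989451 -0.0113742  -0.00903348]
 [-0.01346408 -0.49247771 -0.8702209 ]
 [ 0.00544928  0.87025073 -0.4925789 ]] [-0.554916    0.10854139  0.93081169]
0.1
```

View pics/top0.png

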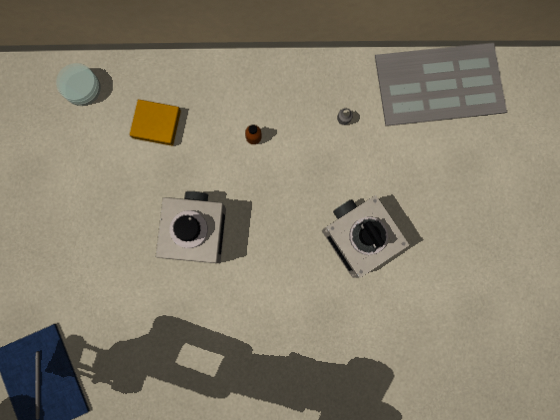

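View pics/side0.png

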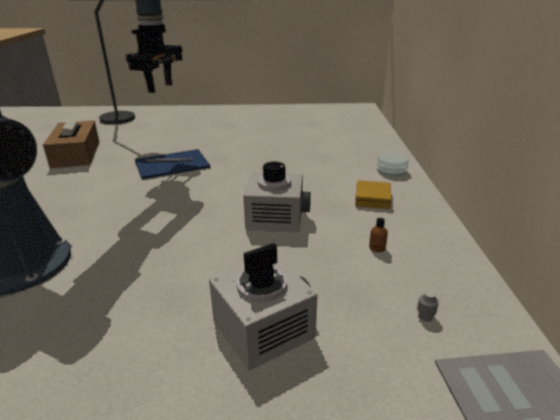

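The top view shows the lamp house with its wing cap at about (370,235), lens tube at (345,209). The round-knob unit is at about (187,229), with its dot near (190,216). I'll measure both now.

```bash
cat > h.py <<'E'
import numpy as np, cv2
def cloud(c):
    K=c["K"];d=c["depth"];k1=c["k1"]
    v,u=np.mgrid[:d.shape[0],:d.shape[1]]
    D=np.array([k1,0,0,0,0.])
    p=cv2.undistortPoints(np.stack([u,v],-1).reshape(-1,1,2).astype(np.float64),K,D).reshape(d.shape+(2,))
    X=np.concatenate([p*d[...,None],d[...,None]],-1)
    W=(X-c["t"])@c["R"]
    W[d<=0]=np.nan
    return W
E
python3 - <<'E'
from rig import telemetry, viewer, robot
from h import *
c=viewer.camera("top");W=cloud(c);cv2.imwrite("pics/t1.png",cv2.resize(c["img"][180:290,310:430],None,fx=5,fy=5,interpolation=2))
cv2.imwrite("pics/t2.png",cv2.resize(c["img"][180:280,140:240],None,fx=5,fy=5,interpolation=2))
np.save("Wtop.npy",W)
s=viewer.camera("side");Ws=cloud(s);np.save("Wside.npy",Ws);cv2.imwrite("pics/s1.png",cv2.resize(s["img"][230:370,200:330],None,fx=4,fy=4,interpolation=2))
for nm,A,(r0,r1,c0,c1) in (("top",W,(180,290,310,430)),("side",Ws,(230,370,200,330))):
    P=A[r0:r1,c0:c1].reshape(-1,3)
    for lo,hi in ((.155,.19),(.1,.116),(.09,.1)):
        m=(P[:,2]>lo)&(P[:,2]<hi);Q=P[m]
        if len(Q)<5: continue
        (cx,cy),(w,h),a=cv2.minAreaRect(Q[:,:2].astype(np.float32)*1000)
        ev,V=np.linalg.eigh(np.cov(Q[:,:2].T))
        print(nm,lo,len(Q),Q.mean(0),"rect",cx,cy,w,h,a,"pca",np.degrees(np.arctan2(V[1,1],V[0,1])),np.percentile(Q[:,2],[5,50,95]))
print(W[228,187],W[216,190],W[209,345])
E
```

```text
top 0.155 202 [ 0.52595909 -0.20402385  0.1683317 ] rect 526.4441528320312 -205.16845703125 55.578758239746094 13.533946990966797 28.244768142700195 pca -149.75212467630698 [0.15863989 0.16941584 0.17269536]
top 0.1 995 [ 0.5266338  -0.20278188  0.10728854] rect 526.5636596679688 -204.16793823242188 127.26519775390625 127.84810638427734 31.717388153076172 pca 114.06236583402608 [0.1001766  0.10890414 0.11320813]
top 0.09 2240 [ 0.52440425 -0.20279265  0.09716916] rect 526.5886840820312 -205.51641845703125 130.38990783691406 131.46141052246094 31.43844223022461 pca -155.9061839771198 [0.09423782 0.09736816 0.09961273]
side 0.155 366 [ 0.52370983 -0.21182472  0.16370561] rect 523.5792236328125 -208.66796875 55.419654846191406 13.14232349395752 29.89628028869629 pca -150.688283566426 [0.15592366 0.16491393 0.1685511 ]
side 0.1 987 [ 0.52526906 -0.22323096  0.10726017] rect 525.1083984375 -213.8993682861328 79.20098876953125 71.82049560546875 8.493377685546875 pca -173.20126441646275 [0.10176093 0.10751215 0.11212271]
side 0.09 2767 [ 0.52444581 -0.23064088  0.09503591] rect 524.0829467773438 -208.28684997558594 130.154052734375 132.53582763671875 31.203407287597656 pca 177.39162566587015 [0.09245388 0.09516927 0.09676367]
[0.54497264 0.17251892 0.14278596] [0.56954316 0.16654581 0.14231688] [ 0.58697696 -0.16282653  0.07469715]
```

View pics/t1.png

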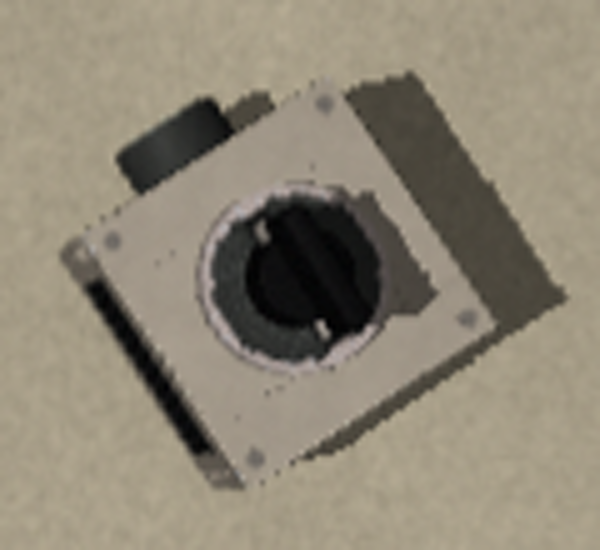

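View pics/s1.png

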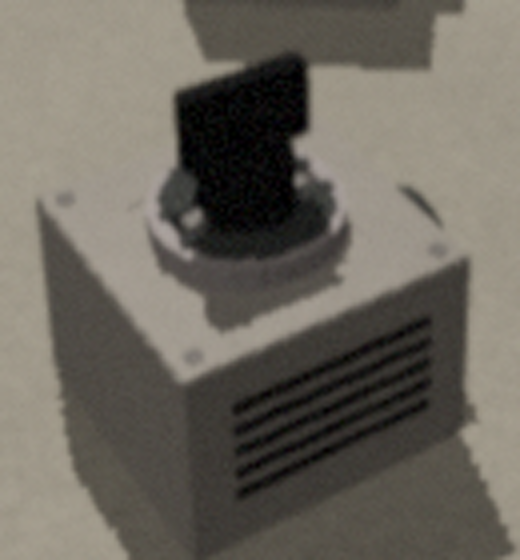

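View pics/t2.png

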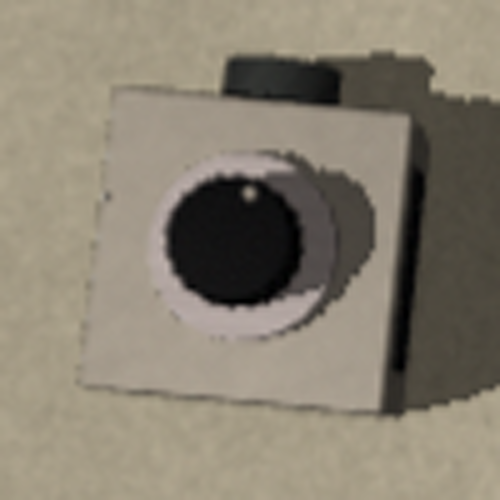

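Wing crop: the wing lies along the lens axis, yaw about 30–31°, with lugs at the slots. The house centre is about (0.5255, -0.206). The knob's dot is at (0.570, 0.167). I'll write a helper that plans rows in tool axes.

```bash
cat > plan.py <<'E'
import numpy as np
from scipy.spatial.transform import Rotation as Rn
from rig import telemetry
def pose():
    o=telemetry.get_obs();R=Rn.from_quat(o["tool_rot"]);return o,o["position"],R
def yawR(yaw_deg):  # tool down, tool y at yaw
    y=np.radians(yaw_deg);Y=np.array([np.cos(y),np.sin(y),0]);Z=np.array([0,0,-1.]);X=np.cross(Y,Z)
    return Rn.from_matrix(np.stack([X,Y,Z],1))
def row(p,R,tp,tyaw):
    d=R.inv().apply(np.array(tp)-p);r=(R.inv()*yawR(tyaw)).as_rotvec(degrees=True)
    return np.round(d*1000,1),np.round(r,1)
def arc(i0,i1,N=20):
    o,p,R=pose()
    for i in range(i0,i1+1):
        s=i/N;th=np.radians(71.4+s*(-21.5-71.4));r=.625+s*(.5646-.625)
        print(*row(p,R,[r*np.cos(th),r*np.sin(th),.242+min(s*4,1)*.018],71.3+s*(-59.3-71.3)))
E
python3 -c "
from plan import *
arc(1,5)"
```

```text
[-49.8  -4.6  -4.7] [-0.1 -0.   6.6]
[-99.3 -13.6  -8.3] [-0.1 -0.  13.1]
[-147.8  -26.6  -11.9] [-0.1 -0.  19.6]
[-194.7  -43.4  -15.5] [-0.1  0.  26.2]
[-240.   -63.8  -19.1] [-0.1  0.  32.7]
```

Call:
step_arm(
  targets=[
    {"dx": -0.05,"dy": -0.005,"dz": -0.005,"rx": 0,"ry": 0,"rz": 6.5},
    {"dx": -0.099,"dy": -0.014,"dz": -0.008,"rx": 0,"ry": 0,"rz": 13},
    {"dx": -0.148,"dy": -0.027,"dz": -0.012,"rx": 0,"ry": 0,"rz": 19.5},
    {"dx": -0.195,"dy": -0.043,"dz": -0.016,"rx": 0,"ry": 0,"rz": 26},
    {"dx": -0.24,"dy": -0.064,"dz": -0.019,"rx": 0,"ry": 0,"rz": 32.5},
  ],
  gripper=1,
)

```text
time: 0.82
position: [0.4081, 0.4534, 0.2599]
tool_rot: [0.434, 0.901, -0.001, 0.0]
ft_force: [-0.2, 0.2, 0.1]
grip_width: 0.0869
```

```bash
python3 -c "
from plan import *
print(pose()[1]);arc(6,10)"
```

```text
[0.40811895 0.45339195 0.25993198]
[-47.6   2.8  -0. ] [-0.   0.   6.5]
[-96.7   2.   -0. ] [-0.  0. 13.]
[-145.4   -2.8    0. ] [-0.   0.  19.6]
[-193.3  -11.4    0. ] [-0.   0.  26.1]
[-2.401e+02 -2.390e+01  1.000e-01] [-0.   0.  32.6]
```

Call:
step_arm(
  targets=[
    {"dx": -0.048,"dy": 0.003,"dz": 0,"rx": 0,"ry": 0,"rz": 6.5},
    {"dx": -0.097,"dy": 0.002,"dz": 0,"rx": 0,"ry": 0,"rz": 13},
    {"dx": -0.145,"dy": -0.003,"dz": 0,"rx": 0,"ry": 0,"rz": 19.5},
    {"dx": -0.193,"dy": -0.011,"dz": 0,"rx": 0,"ry": 0,"rz": 26},
    {"dx": -0.24,"dy": -0.024,"dz": 0,"rx": 0,"ry": 0,"rz": 32.5},
  ],
)

```text
time: 1.45
position: [0.54, 0.2494, 0.2599]
tool_rot: [0.67, 0.743, -0.0, 0.0]
ft_force: [0.2, 0.2, -0.3]
grip_width: 0.0872
```

```bash
python3 -c "
from plan import *
print(pose()[1]);arc(11,15)"
```

```text
[0.54001464 0.24943684 0.25986981]
[-45.4  10.4  -0.1] [-0.   0.1  6.4]
[-92.8  17.4  -0.1] [-0.   0.1 13. ]
[-140.4   20.6   -0. ] [-0.   0.1 19.5]
[-187.8   19.9    0. ] [-0.   0.1 26. ]
[-2.348e+02  1.540e+01  1.000e-01] [-0.   0.1 32.6]
```

Call:
step_arm(
  targets=[
    {"dx": -0.045,"dy": 0.01,"dz": 0,"rx": 0,"ry": 0,"rz": 6.5},
    {"dx": -0.093,"dy": 0.017,"dz": 0,"rx": 0,"ry": 0,"rz": 13},
    {"dx": -0.14,"dy": 0.021,"dz": 0,"rx": 0,"ry": 0,"rz": 19.5},
    {"dx": -0.188,"dy": 0.02,"dz": 0,"rx": 0,"ry": 0,"rz": 26},
    {"dx": -0.235,"dy": 0.015,"dz": 0,"rx": 0,"ry": 0,"rz": 32.5},
  ],
)

```text
time: 2.08
position: [0.5792, 0.0156, 0.2599]
tool_rot: [0.852, 0.524, -0.0, 0.0]
ft_force: [0.8, 0.1, 0.5]
grip_width: 0.0872
```

```bash
python3 -c "
from plan import *
print(pose()[1]);arc(16,20)"
```

```text
[0.57924753 0.01559355 0.25989605]
[-41.6  17.3  -0.1] [0.  0.  6.4]
[-86.1  31.7  -0. ] [ 0.   0.  12.9]
[-131.3   42.3    0. ] [ 0.   0.  19.4]
[-1.77e+02  4.91e+01  1.00e-01] [ 0.  0. 26.]
[-2.229e+02  5.230e+01  1.000e-01] [ 0.   0.  32.5]
```

Call:
step_arm(
  targets=[
    {"dx": -0.042,"dy": 0.017,"dz": 0,"rx": 0,"ry": 0,"rz": 6.5},
    {"dx": -0.086,"dy": 0.032,"dz": 0,"rx": 0,"ry": 0,"rz": 13},
    {"dx": -0.131,"dy": 0.042,"dz": 0,"rx": 0,"ry": 0,"rz": 19.5},
    {"dx": -0.177,"dy": 0.049,"dz": 0,"rx": 0,"ry": 0,"rz": 26},
    {"dx": -0.223,"dy": 0.052,"dz": 0,"rx": 0,"ry": 0,"rz": 32.5},
  ],
)

```text
time: 2.7
position: [0.5246, -0.2084, 0.26]
tool_rot: [0.965, 0.263, -0.0, 0.0]
ft_force: [-0.1, -0.6, 0.6]
grip_width: 0.0873
```

```bash
python3 - <<'E'
from rig import viewer
from plan import *
from h import *
print(pose()[1],pose()[0]["q"])
c=viewer.camera("wrist");W=cloud(c);np.save("Ww.npy",W)
cv2.imwrite("pics/w1.png",c["img"])
P=W.reshape(-1,3)
for lo,hi in ((.155,.19),(.1,.116),(.09,.1)):
    Q=P[(P[:,2]>lo)&(P[:,2]<hi)&(np.hypot(P[:,0]-.5255,P[:,1]+.206)<.11)]
    if len(Q)<5: continue
    (cx,cy),(w,h),a=cv2.minAreaRect(Q[:,:2].astype(np.float32)*1000)
    print(lo,len(Q),Q.mean(0),"rect",cx,cy,w,h,a,np.percentile(Q[:,2],[5,50,95]))
E
```

```text
[ 0.52459399 -0.20838116  0.25997023] [-5.75644988e-01  4.24152208e-01  1.56587561e+00 -8.50151233e-04
  1.15099156e+00  4.63795800e-01]
0.155 905 [ 0.52685577 -0.20375426  0.16928374] rect 524.872314453125 -205.10281372070312 55.89863586425781 11.87799072265625 30.063251495361328 [0.16679772 0.16974088 0.17092328]
0.1 2815 [ 0.52958468 -0.20243943  0.10962377] rect 524.546875 -205.00619506835938 79.74856567382812 80.45639038085938 74.87997436523438 [0.10750279 0.10987815 0.11145661]
0.09 9157 [ 0.53192231 -0.2010586   0.09722995] rect 524.8690185546875 -205.0284423828125 129.47433471679688 130.35321044921875 31.60316276550293 [0.09594182 0.0972727  0.09845386]
```

View pics/w1.png

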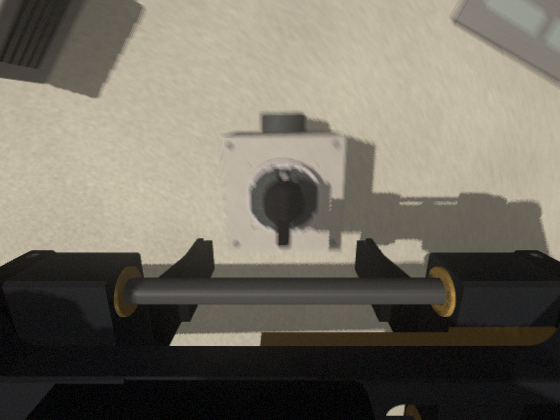

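The wrist view shows the wing upright between the fingers at about (285,205), lined up with the tool. Collar centre is about (0.525, -0.2055), wing top 0.170, yaw about 30–31°. Now to descend.

```bash
python3 -c "
from plan import *
o,p,R=pose();print(p);print(*row(p,R,[.525,-.2055,.157],-59.3))"
```

```text
[ 0.52274278 -0.21360997  0.25995085]
[  6.5  -6.3 102.9] [ 0.2  0.3 -0.6]
```

Call:
step_arm(
  targets=[
    {"dx": 0.0065,"dy": -0.0065,"dz": 0,"rx": 0,"ry": 0,"rz": -0.5},
    {"dx": 0.0065,"dy": -0.0065,"dz": 0.02,"rx": 0,"ry": 0,"rz": -0.5},
    {"dx": 0.0065,"dy": -0.0065,"dz": 0.045,"rx": 0,"ry": 0,"rz": -0.5},
    {"dx": 0.0065,"dy": -0.0065,"dz": 0.06,"rx": 0,"ry": 0,"rz": -0.5},
    {"dx": 0.0065,"dy": -0.0065,"dz": 0.06,"rx": 0,"ry": 0,"rz": -0.5},
  ],
)

```text
time: 3.38
position: [0.5246, -0.2037, 0.1988]
tool_rot: [0.964, 0.265, -0.003, 0.001]
ft_force: [-0.2, 0.7, 1.4]
grip_width: 0.0873
```

```bash
python3 -c "
from plan import *
o,p,R=pose();print(p,o['joint_velocities'].round(3));print(*row(p,R,[.525,-.2055,.157],-59.3))"
```

```text
[ 0.52458874 -0.2036913   0.19876871] [-0.007 -0.025 -0.032 -0.     0.008  0.   ]
[-0.3  1.7 41.8] [0.1 0.3 0. ]
```

Call:
step_arm(
  targets=[
    {"dx": 0,"dy": 0.0015,"dz": 0.01,"rx": 0.1,"ry": 0.3,"rz": 0},
    {"dx": 0,"dy": 0.0015,"dz": 0.022,"rx": 0.1,"ry": 0.3,"rz": 0},
    {"dx": 0,"dy": 0.0015,"dz": 0.034,"rx": 0.1,"ry": 0.3,"rz": 0},
    {"dx": 0,"dy": 0.0015,"dz": 0.042,"rx": 0.1,"ry": 0.3,"rz": 0},
    {"dx": 0,"dy": 0.0015,"dz": 0.042,"rx": 0.1,"ry": 0.3,"rz": 0},
  ],
)

```text
time: 4.0
position: [0.5247, -0.2049, 0.1559]
tool_rot: [0.964, 0.265, -0.001, -0.001]
ft_force: [-0.4, 0.4, -0.2]
grip_width: 0.0869
```

```bash
python3 - <<'E'
from plan import *
from rig import viewer
import cv2
c=viewer.camera("side");cv2.imwrite("pics/s2.png",cv2.resize(c["img"][200:370,180:340],None,fx=3.5,fy=3.5,interpolation=2))
o,p,R=pose();print(p,o['ft_force'],o['q']);print(*row(p,R,[.525,-.2055,.157],-59.3))
E
```

```text
[ 0.52505269 -0.2051003   0.15641734] [-0.02668888 -0.12359352  1.22482645] [-5.70590084e-01  5.60182064e-01  1.66709070e+00 -5.61168300e-05
  9.15779640e-01  4.64345879e-01]
[-0.2  0.3 -0.6] [-0.1  0.   0. ]
```

View pics/s2.png

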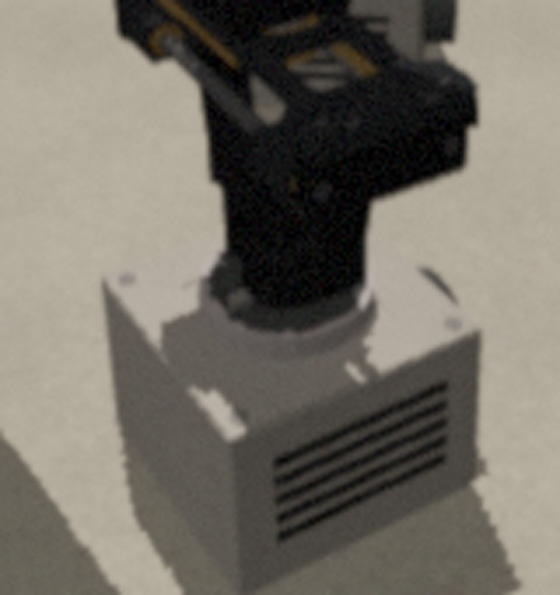

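The fingers straddle the wing, tips just above the cap shoulder (about (300,300) in the crop). I'll close with 55 N.

Call:
step_arm(
  targets=[
    {"dx": 0,"dy": 0,"dz": 0,"rx": 0,"ry": 0,"rz": 0},
    {"dx": 0,"dy": 0,"dz": 0,"rx": 0,"ry": 0,"rz": 0},
    {"dx": 0,"dy": 0,"dz": 0,"rx": 0,"ry": 0,"rz": 0},
    {"dx": 0,"dy": 0,"dz": 0,"rx": 0,"ry": 0,"rz": 0},
    {"dx": 0,"dy": 0,"dz": 0,"rx": 0,"ry": 0,"rz": 0},
  ],
  gripper=0,
  force=55,
)

```text
time: 4.68
position: [0.5251, -0.2051, 0.1565]
tool_rot: [0.964, 0.265, -0.0, -0.0]
ft_force: [0.0, 0.5, -0.2]
grip_width: 0.0449
```

Call:
step_arm(
  targets=[
    {"dx": 0,"dy": 0,"dz": 0,"rx": 0,"ry": 0,"rz": 0},
    {"dx": 0,"dy": 0,"dz": 0,"rx": 0,"ry": 0,"rz": 0},
    {"dx": 0,"dy": 0,"dz": 0,"rx": 0,"ry": 0,"rz": 0},
    {"dx": 0,"dy": 0,"dz": 0,"rx": 0,"ry": 0,"rz": 0},
    {"dx": 0,"dy": 0,"dz": 0,"rx": 0,"ry": 0,"rz": 0},
  ],
)

```text
time: 5.3
position: [0.5251, -0.2051, 0.1565]
tool_rot: [0.964, 0.265, -0.0, -0.0]
ft_force: [-0.4, -0.2, -0.2]
grip_width: 0.012
```

```bash
python3 - <<'E'
from plan import *
o,p,R=pose();print(p,o['ft_force'],o['moment'],o['grip_width']);print(*row(p,R,[.525,-.2055,.157],-59.3))
E
```

```text
[ 0.52511017 -0.20512908  0.15645329] [-0.36337508 -0.24417762 -0.20107116] [-0.08902373  0.17873063 -0.0044646 ] 0.011974258400904126
[-0.3  0.3 -0.5] [-0.1  0.   0. ]
```

Gripped at 12 mm. Now 15 mm straight down.

Call:
step_arm(
  targets=[
    {"dx": 0,"dy": 0,"dz": 0.004,"rx": 0,"ry": 0,"rz": 0},
    {"dx": 0,"dy": 0,"dz": 0.008,"rx": 0,"ry": 0,"rz": 0},
    {"dx": 0,"dy": 0,"dz": 0.012,"rx": 0,"ry": 0,"rz": 0},
    {"dx": 0,"dy": 0,"dz": 0.015,"rx": 0,"ry": 0,"rz": 0},
    {"dx": 0,"dy": 0,"dz": 0.015,"rx": 0,"ry": 0,"rz": 0},
  ],
)

```text
time: 5.92
position: [0.5252, -0.2052, 0.1425]
tool_rot: [0.964, 0.265, -0.0, -0.0]
ft_force: [-1.6, 1.2, 9.1]
grip_width: 0.0118
```

```bash
python3 - <<'E'
from plan import *
from rig import viewer
import cv2
c=viewer.camera("side");cv2.imwrite("pics/s3.png",cv2.resize(c["img"][200:370,180:340],None,fx=3.5,fy=3.5,interpolation=2))
o,p,R=pose();print(p,o['ft_force'],o['moment'],o['grip_width']);print(*row(p,R,[.525,-.2055,.1413],-59.3))
E
```

```text
[ 0.52520783 -0.20517601  0.14258844] [-1.90260616  1.19932096  9.89833431] [ 0.15162051  0.54244198 -0.0397403 ] 0.01164852106502058
[-0.3  0.2  1.3] [-0.  0.  0.]
```

View pics/s3.png

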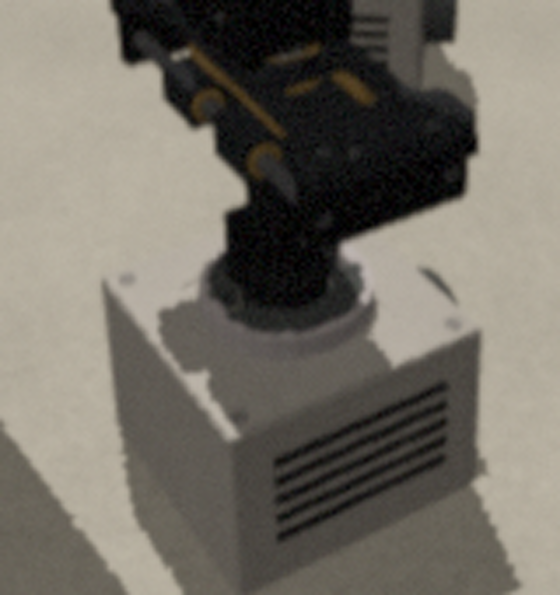

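Down 13.9 mm with about 10 N, as the spring predicts, so no slip. Now the clockwise turn (+rz about tool z), holding depth.

Call:
step_arm(
  targets=[
    {"dx": 0,"dy": 0,"dz": 0.0025,"rx": 0,"ry": 0,"rz": 0},
    {"dx": 0,"dy": 0,"dz": 0.0025,"rx": 0,"ry": 0,"rz": 7},
    {"dx": 0,"dy": 0,"dz": 0.0025,"rx": 0,"ry": 0,"rz": 14},
    {"dx": 0,"dy": 0,"dz": 0.0025,"rx": 0,"ry": 0,"rz": 21},
    {"dx": 0,"dy": 0,"dz": 0.0025,"rx": 0,"ry": 0,"rz": 28},
  ],
)

```text
time: 6.6
position: [0.5264, -0.2061, 0.1418]
tool_rot: [1.0, 0.022, 0.001, 0.001]
ft_force: [-0.5, 0.6, 10.1]
grip_width: 0.0113
```

```bash
python3 - <<'E'
from plan import *
o,p,R=pose();print(p,o['ft_force'],o['moment'],o['grip_width'],o['q']);print(*row(p,R,[.5252,-.2052,.1413],-59.3))
E
```

```text
[ 0.52638477 -0.20607368  0.1418281 ] [-0.54851318  0.64430504 10.12496527] [0.01226963 0.42775932 0.13325883] 0.011346612013887196 [-5.70528455e-01  5.82372132e-01  1.67692206e+00 -6.64503261e-04
  8.79049260e-01  9.56719343e-01]
[-1.1 -0.9  0.5] [  0.2  -0.1 -28.2]
```

Call:
step_arm(
  targets=[
    {"dx": -0.0005,"dy": -0.0005,"dz": 0.002,"rx": 0,"ry": 0,"rz": 6},
    {"dx": -0.0005,"dy": -0.0005,"dz": 0.002,"rx": 0,"ry": 0,"rz": 12},
    {"dx": -0.0005,"dy": -0.0005,"dz": 0.002,"rx": 0,"ry": 0,"rz": 18},
    {"dx": -0.0005,"dy": -0.0005,"dz": 0.002,"rx": 0,"ry": 0,"rz": 24},
    {"dx": -0.0005,"dy": -0.0005,"dz": 0.002,"rx": 0,"ry": 0,"rz": 30},
  ],
)

```text
time: 7.22
position: [0.5268, -0.2067, 0.1416]
tool_rot: [0.971, -0.239, 0.003, 0.002]
ft_force: [-2.6, -0.1, 10.2]
grip_width: 0.0118
```

```bash
python3 - <<'E'
from plan import *
from rig import viewer
import cv2
c=viewer.camera("side");cv2.imwrite("pics/s4.png",cv2.resize(c["img"][200:370,180:340],None,fx=3.5,fy=3.5,interpolation=2))
o,p,R=pose();print(p,o['ft_force'],o['moment'],o['grip_width'],o['q']);print(*row(p,R,[.5252,-.2052,.1413],-59.3))
E
```

```text
[ 0.52678486 -0.20668823  0.14156254] [-2.34234182 -0.7528584  10.82540462] [0.04496195 0.53517767 0.07412057] 0.01192688038327838 [-0.57065805  0.58241966  1.67798614 -0.00171003  0.87442746  1.48649648]
[-2.1 -0.6  0.2] [  0.3  -0.3 -58.5]
```

View pics/s4.png

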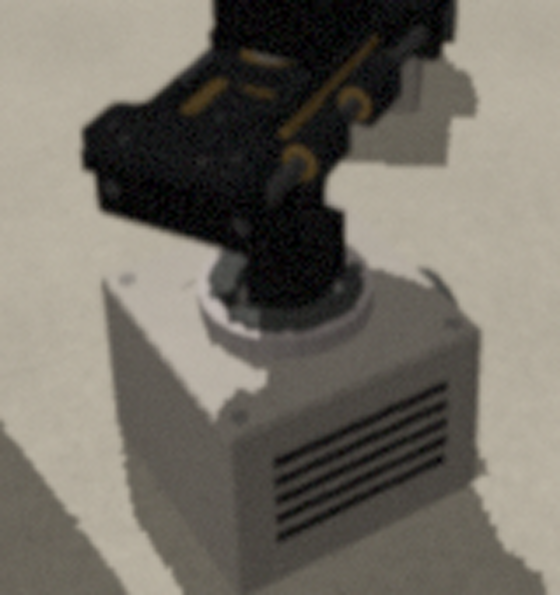

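The gripper has turned about 58° and the force is still about 10 N. On to about 90°, correcting the small sideways drift.

Call:
step_arm(
  targets=[
    {"dx": -0.001,"dy": -0.0005,"dz": 0.002,"rx": 0.2,"ry": -0.2,"rz": 7},
    {"dx": -0.001,"dy": -0.0005,"dz": 0.002,"rx": 0.2,"ry": -0.2,"rz": 14},
    {"dx": -0.001,"dy": -0.0005,"dz": 0.002,"rx": 0.2,"ry": -0.2,"rz": 21},
    {"dx": -0.001,"dy": -0.0005,"dz": 0.002,"rx": 0.2,"ry": -0.2,"rz": 28},
    {"dx": -0.001,"dy": -0.0005,"dz": 0.002,"rx": 0.2,"ry": -0.2,"rz": 32},
  ],
)

```text
time: 7.9
position: [0.5267, -0.2064, 0.1412]
tool_rot: [0.866, -0.499, 0.003, -0.001]
ft_force: [-2.4, 0.1, 9.7]
grip_width: 0.0114
```

```bash
python3 - <<'E'
from plan import *
from rig import viewer
import cv2
c=viewer.camera("side");cv2.imwrite("pics/s5.png",cv2.resize(c["img"][200:370,180:340],None,fx=3.5,fy=3.5,interpolation=2))
o,p,R=pose();print(p,o['ft_force'],o['moment'],o['grip_width'],o['q']);print(*row(p,R,[.5252,-.2052,.1413],-59.3),o['tool_rot'])
E
```

```text
[ 0.52666396 -0.20645262  0.14115589] [-1.26203528 -0.60238846 11.21241514] [0.08238249 0.68881814 0.10954363] 0.011387567159411171 [-0.57214401  0.58275936  1.67893809  0.00264717  0.87357392  2.04410251]
[-1.8  0.6 -0.2] [  0.   -0.4 -90.7] [ 8.66034142e-01 -4.99973840e-01  3.20703582e-03 -8.60006651e-04]
```

View pics/s5.png

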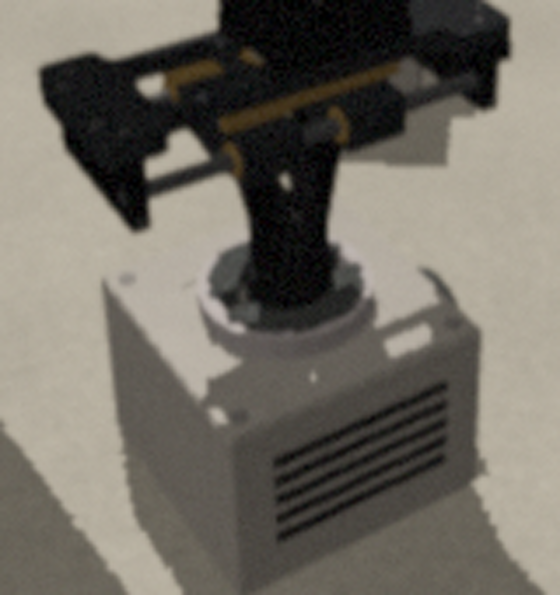

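The wing is now crosswise (gripper turned 90.7°) and the cap is still held down. I'll ease it up most of the spring travel, then release.

Call:
step_arm(
  targets=[
    {"dx": 0,"dy": 0,"dz": -0.002,"rx": 0,"ry": 0,"rz": 0},
    {"dx": 0,"dy": 0,"dz": -0.004,"rx": 0,"ry": 0,"rz": 0},
    {"dx": 0,"dy": 0,"dz": -0.006,"rx": 0,"ry": 0,"rz": 0},
    {"dx": 0,"dy": 0,"dz": -0.008,"rx": 0,"ry": 0,"rz": 0},
    {"dx": 0,"dy": 0,"dz": -0.008,"rx": 0,"ry": 0,"rz": 0},
  ],
)

```text
time: 8.57
position: [0.5266, -0.2065, 0.1501]
tool_rot: [0.866, -0.5, 0.003, -0.001]
ft_force: [-1.2, 1.4, 6.9]
grip_width: 0.0115
```

```bash
python3 - <<'E'
from plan import *
o,p,R=pose();print(p,o['ft_force'],o['moment'],o['grip_width']);print(*row(p,R,[.5252,-.2052,.1525],-59.3-90))
E
```

```text
[ 0.52660012 -0.20646295  0.15012157] [-1.24563728  1.38392718  6.9313392 ] [0.26932247 0.58699924 0.04054323] 0.0114755185781978
[-1.8  0.6 -2.4] [-0.3 -0.3 -0.7]
```

Call:
step_arm(
  targets=[
    {"dx": 0,"dy": 0,"dz": 0,"rx": 0,"ry": 0,"rz": 0},
    {"dx": 0,"dy": 0,"dz": 0,"rx": 0,"ry": 0,"rz": 0},
    {"dx": 0,"dy": 0,"dz": 0,"rx": 0,"ry": 0,"rz": 0},
    {"dx": 0,"dy": 0,"dz": 0,"rx": 0,"ry": 0,"rz": 0},
    {"dx": 0,"dy": 0,"dz": 0,"rx": 0,"ry": 0,"rz": 0},
  ],
  gripper=0.7,
)

```text
time: 9.2
position: [0.5266, -0.2064, 0.15]
tool_rot: [0.866, -0.5, 0.003, -0.001]
ft_force: [-0.4, -0.2, 0.1]
grip_width: 0.0536
```

Call:
step_arm(
  targets=[
    {"dx": 0,"dy": 0,"dz": 0,"rx": 0,"ry": 0,"rz": 0},
    {"dx": 0,"dy": 0,"dz": -0.01,"rx": 0,"ry": 0,"rz": 0},
    {"dx": 0,"dy": 0,"dz": -0.03,"rx": 0,"ry": 0,"rz": 0},
    {"dx": 0,"dy": 0,"dz": -0.06,"rx": 0,"ry": 0,"rz": 0},
    {"dx": 0,"dy": 0,"dz": -0.09,"rx": 0,"ry": 0,"rz": 0},
  ],
)

```text
time: 9.82
position: [0.526, -0.2063, 0.2414]
tool_rot: [0.866, -0.5, 0.003, -0.001]
ft_force: [0.4, -0.1, -1.0]
grip_width: 0.0611
```

Call:
step_arm(
  targets=[
    {"dx": 0,"dy": 0,"dz": -0.02,"rx": 0,"ry": 0,"rz": 0},
    {"dx": 0,"dy": 0,"dz": -0.04,"rx": 0,"ry": 0,"rz": 0},
    {"dx": 0,"dy": 0,"dz": -0.04,"rx": 0,"ry": 0,"rz": 0},
    {"dx": 0,"dy": 0,"dz": -0.04,"rx": 0,"ry": 0,"rz": 0},
    {"dx": 0,"dy": 0,"dz": -0.04,"rx": 0,"ry": 0,"rz": 0},
  ],
)

```text
time: 10.45
position: [0.5251, -0.2058, 0.2804]
tool_rot: [0.866, -0.5, 0.002, -0.001]
ft_force: [-0.0, -0.0, -0.2]
grip_width: 0.061
```

```bash
python3 - <<'E'
from rig import viewer
from plan import *
from h import *
o,p,R=pose();print(p,o['ft_force'],o['grip_width'])
c=viewer.camera("wrist");W=cloud(c)
P=W.reshape(-1,3)
for lo,hi in ((.15,.19),(.1,.116),(.09,.1)):
    Q=P[(P[:,2]>lo)&(P[:,2]<hi)&(np.hypot(P[:,0]-.5255,P[:,1]+.206)<.11)]
    if len(Q)<5: continue
    (cx,cy),(w,h),a=cv2.minAreaRect(Q[:,:2].astype(np.float32)*1000)
    print(lo,len(Q),Q.mean(0),"rect",cx,cy,w,h,a,np.percentile(Q[:,2],[5,50,95]))
s=viewer.camera("side");t=viewer.camera("top");W=cloud(t)
Wm=[cv2.resize(x,(560,420)) for x in (c["img"],)]
r=lambda im:cv2.resize(im,(390,290),interpolation=2)
cv2.imwrite("pics/f.png",np.vstack([np.hstack([r(c["img"]),r(s["img"][230:370,170:350])]),np.hstack([r(t["img"][180:290,300:448]),r(t["img"][180:280,125:259])])]))
P=W[180:290,310:430].reshape(-1,3);Q=P[(P[:,2]>.15)&(P[:,2]<.19)]
print(cv2.minAreaRect(Q[:,:2].astype(np.float32)*1000),np.median(Q[:,2]))
E
```

```text
[ 0.52513637 -0.20581958  0.28041902] [-0.0121598  -0.04541898 -0.23174737] 0.060959491563670344
0.15 759 [ 0.52708658 -0.20767771  0.16535543] rect 526.2283325195312 -206.2203369140625 11.493663787841797 54.75318908691406 29.932764053344727 [0.16315815 0.1657595  0.16707175]
0.1 2408 [ 0.52625523 -0.21027658  0.10950098] rect 528.6578979492188 -223.50949096679688 79.88710021972656 117.58139038085938 13.850799560546875 [0.10729887 0.1097766  0.11139977]
0.09 8193 [ 0.5277729  -0.21189529  0.09723565] rect 524.2603149414062 -205.62338256835938 130.30386352539062 129.46067810058594 31.593050003051758 [0.09589252 0.09728508 0.09852281]
((524.197509765625, -198.23068237304688), (12.002655982971191, 40.073734283447266), 29.876323699951172) 0.16598499634120262
```

View pics/f.png

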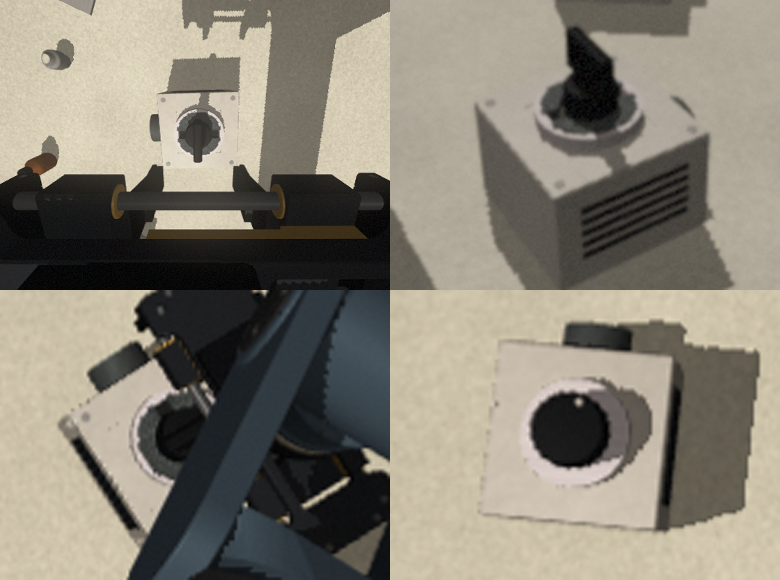

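The wing is crosswise and its top is at 0.1657, down from 0.1697 (4 mm lower), so the cap is locked. The knob dot, at about (579,402) in the composite, is where it was. Handing in.

```bash
python3 -c "
from rig import robot
print(robot.hand_in())"
```

```text
the job is handed in; nothing more can be done
None
```

The lamp cap is locked in its collar, and I handed the job in at about 10.6 s of the 38 s allowed. I gripped the wing, pushed the cap down about 15 mm and turned it about 90° clockwise while down. I then eased it up about 9 mm and let go, so the spring seated it.

**Lock:** after release, the wrist camera put the wing top at 0.1657 m, 4 mm lower than the 0.1697 m at the start, as expected for a locked cap. The wing stands crosswise, about 88–90° from its starting position. This is judged from height and angle; I did not test the lock by tugging on the cap.

**Forces:** the readings between moves stayed near 12 N and returned to zero after release. The gripper drifted 1–2 mm sideways during the turn, with side forces of only about 1–3 N.

**Knob:** its dot looks the same as before in the top view. I compared it by eye and did not re-measure it.

**Checks that disagreed:** the final top-view measurement of the wing was unreliable because the arm partly covered it (40 mm visible of 56), though its angle and height agreed with the wrist camera. At the start, the cameras disagreed by about 3 mm on the collar's position, so I used mainly the wrist camera.

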